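# Put the dry kitchen boards away by size

### The arm

A 6-joint arm with a two-finger parallel gripper is mounted at the origin on the work surface. World frame = base frame: x ahead of the robot, y to its left, z up, the work surface at z = 0. Lengths are in m, angles in degrees, forces in N, time in s.
With the tool pointing down it reaches from about 0.425 to 0.95 m from the base axis. Payload 14.7 kg.
Tool frame: the origin (TCP) lies midway between the tips of the shut fingers; the grasp point (between the pads) lies 19 mm behind it (env.pinch_z is the distance from the TCP to the grasp point, in m); z points along the fingers, y is the line along which they close (so a half turn about z gives the same grasp; the last joint's range is limited). The gripper opens to 85 mm and grips with 20 to 120 N. Pads are 22 mm wide; open, the fingers measure 114 mm over their backs; the gripper's body (76 mm by 85 mm) begins 54 mm behind the grasp point. The pads swing forward as they close: fully open they stand 13 mm farther back than shut.
Start: joints at [-70.222, 27.513, 91.461, -0, 61.026, -2.67], TCP at [0.248, -0.601, 0.231] pointing down, gripper open.
Joint ranges: [-157.49, 157.49], [-46.99, 117.5], [13.45, 153.17], [-89.5, 269.5], [5.16, 153.95], [-167.48, 167.48]. Speed limits (degrees/s): [108.29, 108.29, 136.94, 172.46, 172.46, 172.46].

### API

Orientations are given as a 3x3 rotation matrix whose columns are the frame's x, y, z axes.
In Python, from plant import env gives the robot as it stands.
- The arm moves only by the shell command python3 -m handwheel 'ROWS'. ROWS is JSON, a list of rows, each a list of 7 numbers: the shift along the tool's x, y, z in units of 30 mm (1.0 is 30 mm), then the turn, a rotation vector about the tool's x, y, z in units of 6 degrees (1.0 is 6 degrees), then the opening, from 0 (shut) to 1 (fully open). A call has 1 to 20 rows; each row shifts and turns the commanded pose from where the row before left it, along the tool's axes as they then stand; what a row does not reach is not made up. A row lasts 1/8 s, in which the tool goes at most 62.5 mm and 10.7 degrees, less where a joint would pass 70% of its speed; a pose out of reach is approached as far as the arm can. A call is refused whole if a number of a shift passes 1 or a number of a turn 1, either way. A call with a gripper value outside its range is refused whole. The fingers move at their own pace and stop on an object; the grip force is fixed at half the most. Time passes only in rows, so rows that do not move let the fingers close. It gives the time, the measured TCP pose, the force, the opening and the grip force at its end, in the units of the state.
- env.observe(): the state, without advancing time (a new reading comes with each control period).
- env.snapshot(name): name is "scene" or "top" or "wrist"; returns the picture (400x640x3 uint8, red, green, blue); there is no depth.
- env.camera_params(name): a dict with "fovy" (degrees; the focal length in pixels is half the picture's height over the tangent of half this angle, whatever the lens; pixels are square), "cx", "cy" (the principal point, pixels), "R" (3x3) and "t" (3): a world point X has camera coordinates R X + t; the wrist camera has in their place "T_tool_cam" (4x4, takes a point from camera to tool coordinates, whose origin is the TCP and whose axes are the flange's). Camera axes: x right, y down, z forward; pixel columns grow to the right and rows downward; lengths in m; the calibration is good to about 2 mm. A picture is of the moment at which its call begins: read the wrist's pose just before it. camera_params takes no time and is no camera call.
- env.hand_in(): hands the job in; it is judged then, once.
The state is a dict: "t": time; "joint_pos": joint angles; "dq": joint speeds; "joint_torque": joint torques, N m; "tcp_pos": TCP position; "tool_rot": TCP orientation; "contact_force": force on the tool from outside, world axes, zero at the start; "wrist_torque": the same for the moment, N m; "finger_gap": finger opening in m; "grip_force": force on a finger pad.
Only numpy, scipy, OpenCV 4.12 (cv2) and the standard library are available. Lean on these libraries where they do the work, as an engineer would, in place of code of your own. Each camera call takes 0.05 s, during which the arm holds its last target. There are 200 camera calls.

### The job

The kitchen boards on the drying rack are dry: put all four away in the dark wooden storage rack, one to a slot, standing on their long edges and centred along the slot, in order of size with the largest next to the wooden end panel and the smallest at the open end. Lower each board to the floor of its slot rather than dropping it, and do not knock the bowl, the mug or the soap bottle about.

Things in the scene. Friction and masses are not known exactly. Their poses are not given: they have to be found in the camera images.
- board_large: the largest of the four light wooden kitchen boards, a plain slab 240 mm long (its x), 18 mm thick (its y), 150 mm high (its z), standing on its long edge; origin at the centre of its underside; at the start it stands upright in one of the drying rack's four slots, its x roughly along the rack's x
- board_medium: the second largest of the four light wooden kitchen boards, a plain slab 205 mm long (its x), 18 mm thick (its y), 135 mm high (its z), standing on its long edge; origin at the centre of its underside; at the start it stands upright in one of the drying rack's four slots, its x roughly along the rack's x
- board_small: the third largest of the four light wooden kitchen boards, a plain slab 170 mm long (its x), 18 mm thick (its y), 120 mm high (its z), standing on its long edge; origin at the centre of its underside; at the start it stands upright in one of the drying rack's four slots, its x roughly along the rack's x
- board_mini: the smallest of the four light wooden kitchen boards, a plain slab 135 mm long (its x), 18 mm thick (its y), 105 mm high (its z), standing on its long edge; origin at the centre of its underside; at the start it stands upright in one of the drying rack's four slots, its x roughly along the rack's x
- drying_rack: steel wire drying rack on white drip tray, 230 x 340 mm (x, y), fixed; origin: centre of underside, z up. Slots as in the storage rack: along x, centred at y = +93, +31, -31, -93 mm, 34 mm wide between wires standing at x = -50 and +50 mm only (95 mm open between them). Slot floor 30 mm above origin, wires 65 mm above that. Boards start here in any order, 44 mm free between their faces
- storage_rack: dark wooden storage rack, 170 x 292 mm (x, y), fixed; origin: centre of underside, z up. Empty. Slots along x, centred at y = +93, +31, -31, -93 mm, 34 mm wide between wires at x = -50 and +50 mm only. Cork-lined slot floor 22 mm above origin. Wooden end panel at y = +153 mm (14 mm thick, top at 122 mm); wires step down from 95 mm above slot floor there to 63 mm at the open -y end
- bowl: white bowl, 120 mm across, 55 mm high, bystander beyond the gap between the racks; origin at the centre of its underside
- mug: white mug, 80 mm across, 90 mm high, handle at its +y, bystander to the right of the racks; origin at the centre of its underside
- soap_pump: amber soap bottle with black pump, 64 mm across, 170 mm high, bystander to the left of the racks; origin at the centre of its underside
Not all that is in view belongs to the job. Leave any yellow look-alike of the board_medium alone.

How it is judged:
By the outcome, as a careful person would: the job done as asked, in the order asked, and still so for the second after the job is handed in, with the robot touching nothing.
It also fails if it takes over 136 s, if anything falls off the work surface, if the arm or the gripper's body presses on something with over 40 N, if the wrist force passes 120 N, or if a joint passes its speed limit or range.

## Working session

There is one attempt and no reset: what is moved stays moved. The work goes in short steps, Python scripts to look and compute and a shell command to move; the robot and the scene stay as the last step left them, time stands still between calls to the robot, and variables do not carry over. Pictures are saved under pics/ and viewed, at most 14 in all, crops included, and the job is handed in when it is done.

```bash
ls; mkdir -p pics; python3 - <<'E'
from plant import env
import cv2,numpy as np
for n in ["scene","top"]:
    im=env.snapshot(n); cv2.imwrite(f"pics/{n}0.png",im[:,:,::-1])
    p=env.camera_params(n); print(n,p)
print(env.camera_params("wrist")); print(env.observe()); print(env.pinch_z)
E
```

```text
pics
scene {'fovy': 48.008232527510685, 'cx': 333.5223532783978, 'cy': 200.94969811572867, 'R': array([[ 0.26901396,  0.96302496,  0.01464262],
       [ 0.65087348, -0.17056856, -0.73977705],
       [-0.70992619,  0.20854085, -0.67269273]]), 't': array([-0.14685498, -0.29877763,  1.89216002])}
top {'fovy': 44.90926229979358, 'cx': 324.25476144390666, 'cy': 198.2966767588448, 'R': array([[ 0.0034871 , -0.99993676, -0.01069192],
       [-0.99678929, -0.00262044, -0.08002657],
       [ 0.07999349,  0.01093665, -0.99673539]]), 't': array([0.01991641, 0.50800254, 1.93420064])}
{'fovy': 61.49262865050574, 'cx': 326.5590369893253, 'cy': 201.1667421816577, 'T_tool_cam': array([[ 2.13490173e-04, -9.60800606e-01, -2.77240238e-01,
         7.19718595e-02],
       [ 9.99999881e-01,  3.26661961e-04, -3.62021268e-04,
         4.78651443e-04],
       [ 4.38394094e-04, -2.77240127e-01,  9.60800562e-01,
        -1.42965901e-01],
       [ 0.00000000e+00,  0.00000000e+00,  0.00000000e+00,
         1.00000000e+00]])}
{'t': 0.1, 'joint_pos': array([-7.02200079e+01,  2.75451116e+01,  9.14892243e+01,  3.69205651e-04,
        6.10238357e+01, -2.66900269e+00]), 'dq': array([ 0.02709682, -0.02172999, -0.14433452,  0.02899882,  0.02499974,
       -0.04012439]), 'joint_torque': array([ 2.84822963e-04, -9.52258158e+01, -4.31040323e+01,  1.27050866e-04,
        5.20455025e-03, -1.54611973e-05]), 'tcp_pos': array([ 0.24812534, -0.60040779,  0.23075554]), 'tool_rot': array([[ 9.24221037e-01,  3.81857776e-01, -3.38277677e-04],
       [ 3.81857922e-01, -9.24220542e-01,  9.57290885e-04],
       [ 5.29057898e-05, -1.01392239e-03, -9.99999485e-01]]), 'contact_force': array([ 0.52258889, -0.09782312, -0.08019576]), 'wrist_torque': array([ 0.00305771, -0.01402357,  0.03909596]), 'grip_force': 0.0, 'finger_gap': 0.0856653292573438}
0.0187
```

View pics/scene0.png

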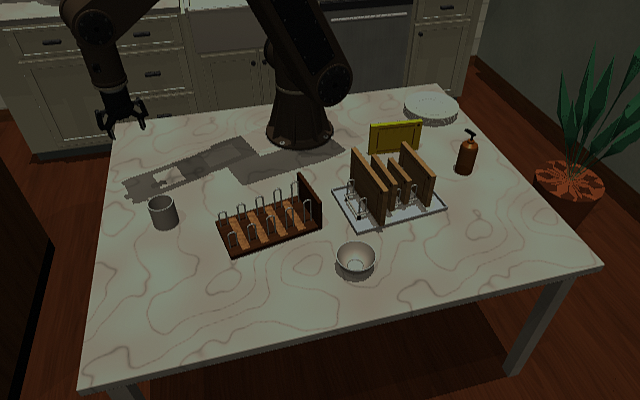

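View pics/top0.png

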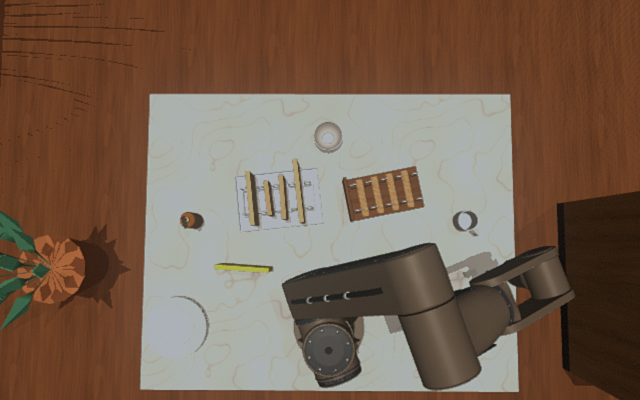

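The scene view shows the boards on the white rack at about (345–435, 145–225), the dark rack at (215–322, 175–258) and the yellow look-alike at (395, 135). In the top view the four boards are at columns ~250, 267, 283 and 299. The storage rack spans columns 345–423 with its end panel at the left (+y), the yellow board is at (244, 267), and the arm is clear of everything. Next I measure on an enlarged crop.

```bash
python3 - <<'E'
import cv2,numpy as np
im=cv2.imread("pics/top0.png")
c=im[150:240,228:432]; cv2.imwrite("pics/top0c.png",cv2.resize(c,None,fx=3.9,fy=3.9,interpolation=cv2.INTER_CUBIC))
hsv=cv2.cvtColor(im,cv2.COLOR_BGR2HSV)
for r in (185,195,205):
    print(r,[tuple(int(k) for k in hsv[r,x]) for x in range(240,312,2)])
print([tuple(int(k) for k in hsv[195,x]) for x in range(344,424,3)])
E
```

```text
185 [(102, 14, 182), (104, 15, 183), (104, 18, 185), (18, 48, 166), (22, 96, 173), (23, 92, 164), (14, 60, 64), (19, 67, 72), (17, 23, 157), (105, 14, 178), (104, 15, 184), (104, 18, 181), (19, 96, 173), (19, 101, 175), (16, 105, 107), (18, 52, 83), (45, 3, 159), (83, 6, 169), (80, 5, 166), (21, 21, 124), (20, 103, 173), (18, 102, 173), (17, 92, 72), (10, 6, 138), (103, 13, 137), (105, 15, 173), (104, 16, 178), (0, 0, 140), (22, 100, 173), (22, 95, 175), (20, 90, 74), (75, 4, 145), (105, 3, 149), (18, 19, 137), (18, 8, 150), (100, 11, 135)]
195 [(105, 14, 183), (105, 15, 174), (15, 7, 151), (108, 14, 180), (20, 98, 172), (24, 90, 175), (18, 86, 77), (16, 69, 70), (17, 38, 106), (23, 6, 163), (104, 15, 183), (104, 15, 183), (110, 9, 177), (19, 108, 172), (19, 107, 170), (17, 81, 72), (17, 32, 127), (105, 16, 186), (104, 15, 182), (105, 19, 186), (20, 88, 173), (20, 101, 174), (17, 105, 133), (15, 46, 88), (15, 3, 156), (103, 17, 184), (105, 14, 182), (105, 19, 185), (19, 46, 160), (21, 100, 174), (23, 94, 162), (15, 34, 104), (103, 13, 181), (104, 15, 183), (102, 14, 182), (104, 15, 1
[... 291 characters left out ...]
, 184), (105, 17, 184), (24, 9, 148), (19, 104, 174), (18, 105, 165), (17, 64, 64), (20, 21, 147), (104, 18, 186), (104, 15, 183), (103, 17, 184), (108, 14, 176), (21, 98, 172), (22, 93, 175), (17, 90, 79), (17, 28, 147), (105, 17, 185), (106, 16, 178), (102, 15, 175)]
[(30, 17, 162), (11, 132, 116), (11, 129, 109), (11, 129, 115), (12, 134, 112), (16, 122, 172), (17, 123, 168), (14, 130, 124), (12, 134, 114), (11, 130, 114), (15, 130, 145), (15, 123, 170), (15, 130, 161), (12, 129, 103), (12, 133, 102), (13, 131, 115), (16, 122, 171), (15, 121, 168), (12, 132, 104), (12, 135, 108), (12, 135, 108), (16, 126, 172), (16, 122, 174), (11, 131, 105), (11, 132, 106), (12, 137, 104), (30, 18, 143)]
```

View pics/top0c.png

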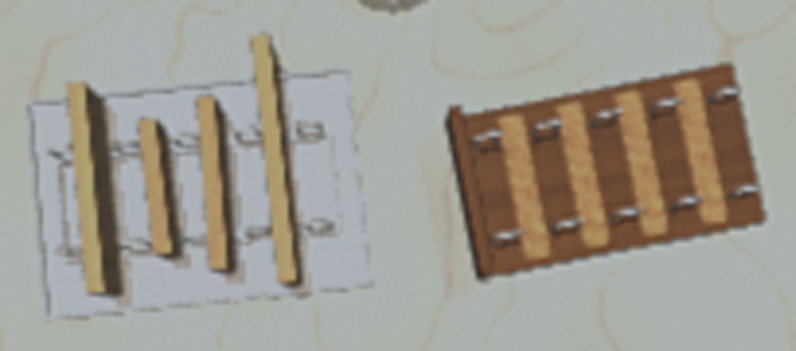

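The crop (×3.9, origin 228,150) shows four light boards. From left to right their lengths rank second, fourth, third and first. The rack slots show as cork strips with the end panel on the left. Now the numbers.

```bash
cat > h.py <<'E'
import numpy as np,cv2
from scipy.spatial.transform import Rotation as Ro
from plant import env
def cam(name,obs=None):
    p=env.camera_params(name); f=200/np.tan(np.radians(p["fovy"]/2))
    if name=="wrist":
        T=p["T_tool_cam"]; Rw=obs["tool_rot"]@T[:3,:3]; c=obs["tcp_pos"]+obs["tool_rot"]@T[:3,3]
    else: Rw=p["R"].T; c=-Rw@p["t"]
    return f,p["cx"],p["cy"],Rw,c
def ray(C,uv,z):
    f,cx,cy,R,c=C; uv=np.atleast_2d(uv).astype(float)
    d=np.c_[(uv[:,0]-cx)/f,(uv[:,1]-cy)/f,np.ones(len(uv))]@R.T
    return (c+d*((z-c[2])/d[:,2])[:,None])[:,:2]
def proj(C,X):
    f,cx,cy,R,c=C; p=(np.atleast_2d(X)-c)@R
    return np.c_[cx+f*p[:,0]/p[:,2],cy+f*p[:,1]/p[:,2]]
def rect(P):
    """centre, length, width, yaw (deg of long side rel. to +x) of points in metres"""
    (c,s,a)=cv2.minAreaRect((P*1000).astype(np.float32)); b=cv2.boxPoints((c,s,a))
    e=max((b[1]-b[0],b[2]-b[1]),key=np.linalg.norm); y=np.degrees(np.arctan2(e[1],e[0]))
    return np.array(c)/1000,max(s),min(s),(y+90)%180-90
def blobs(im,lo,hi,amin):
    m=cv2.inRange(cv2.cvtColor(im,cv2.COLOR_RGB2HSV),lo,hi)
    cs,_=cv2.findContours(m,cv2.RETR_EXTERNAL,cv2.CHAIN_APPROX_NONE)
    return sorted([c[:,0].astype(float) for c in cs if cv2.contourArea(c)>amin],key=lambda c:c[:,0].mean())
def go(xy,z,yaw):
    """rows units needed: tool y-axis target has tool x at yaw (deg); yaw turn first, then shifts"""
    o=env.observe(); R=o["tool_rot"]; p=o["tcp_pos"]
    Rt=np.array([[np.cos(np.radians(yaw)),np.sin(np.radians(yaw)),0],[np.sin(np.radians(yaw)),-np.cos(np.radians(yaw)),0],[0,0,-1.]])
    rv=Ro.from_matrix(R.T@Rt).as_rotvec(degrees=True)
    d=np.array([*xy,z])-p
    print("turn units",np.round(rv/6,2),"then shift units",np.round(Rt.T@d/.03,2),"now yaw %.2f"%np.degrees(np.arctan2(R[1,0],R[0,0])),"t %.1f"%o["t"])
E
python3 - <<'E'
from h import *
im=cv2.imread("pics/top0.png")[:,:,::-1].copy(); C=cam("top")
for c in blobs(im,(12,75,140),(28,160,255),25):
    u=c.mean(0)
    if not(225<u[0]<432 and 140<u[1]<250): continue
    for z in ((.165,.135,.15,.18) if u[0]<330 else (.022,)):
        r=rect(ray(C,c,z)); print(u.round(1),z,r[0].round(4),round(r[1]),round(r[2]),round(r[3],1))
for n,lo,hi in (("bowl/mug/soap",(0,0,0),(1,1,1)),):pass
for n,u,z in (("bowl",(328,137),.055),("mug",(465,221),.09),("soap",(191,220),.12),("yellow",(244,267),.13)): print(n,ray(C,u,z).round(3))
E
```

```text
[249.6 197.8] 0.165 [0.4972 0.2998] 198 16 6.2
[249.6 197.8] 0.135 [0.4996 0.3048] 201 16 6.2
[249.6 197.8] 0.15 [0.4984 0.3023] 200 16 6.2
[249.6 197.8] 0.18 [0.496  0.2973] 197 16 6.2
[267.2 197.5] 0.165 [0.4988 0.2338] 127 16 7.5
[267.2 197.5] 0.135 [0.5012 0.2377] 129 16 7.5
[267.2 197.5] 0.15 [0.5    0.2357] 128 16 7.5
[267.2 197.5] 0.18 [0.4975 0.2319] 125 16 7.5
[281.9 196.5] 0.165 [0.5029 0.1785] 163 16 5.2
[281.9 196.5] 0.135 [0.5055 0.1815] 166 16 5.2
[281.9 196.5] 0.15 [0.5042 0.18  ] 164 16 5.2
[281.9 196.5] 0.18 [0.5017 0.177 ] 162 16 5.2
[297.9 190.2] 0.165 [0.5275 0.1197] 236 17 6.7
[297.9 190.2] 0.135 [0.5304 0.1216] 240 17 6.7
[297.9 190.2] 0.15 [0.529  0.1207] 238 17 6.7
[297.9 190.2] 0.18 [0.5261 0.1187] 234 16 6.7
[362.  197.5] 0.022 [ 0.5123 -0.1299] 150 27 11.5
[376.9 194.2] 0.022 [ 0.5252 -0.191 ] 149 26 11.0
[392.  191.4] 0.022 [ 0.5372 -0.252 ] 150 25 10.9
[407.2 188.5] 0.022 [ 0.5496 -0.3129] 150 26 10.7
bowl [[0.752 0.007]]
mug [[ 0.416 -0.524]]
soap [[0.415 0.531]]
yellow [[0.238 0.322]]
```

```bash
python3 -c "
from h import *
go((.56,-.02),.36,9)"
```

```text
turn units [-0.01  0.    2.24] then shift units [ 13.29 -17.48  -4.31] now yaw 22.45 t 0.1
```

```bash
python3 -m handwheel '[[0,0,-1,0,0,0.5,1],[0,0,-1,0,0,0.5,1],[0.5,-0.5,-1,0,0,0.5,1],[0.7,-0.9,-1,0,0,0.5,1],[0.8,-1,-0.3,0,0,0.24,1],[0.8,-1,0,0,0,0,1],[0.8,-1,0,0,0,0,1],[0.8,-1,0,0,0,0,1],[0.8,-1,0,0,0,0,1],[0.8,-1,0,0,0,0,1],[0.8,-1,0,0,0,0,1],[0.8,-1,0,0,0,0,1],[0.8,-1,0,0,0,0,1],[0.8,-1,0,0,0,0,1],[0.8,-1,0,0,0,0,1],[0.8,-1,0,0,0,0,1],[0.8,-1,0,0,0,0,1],[0.8,-1,0,0,0,0,1],[0.8,-1,0,0,0,0,0.5],[0,0,0,0,0,0,0.5]]'
python3 - <<'E'
from h import *
import pickle
o=env.observe(); im=env.snapshot("wrist"); cv2.imwrite("pics/w0.png",im[:,:,::-1])
C=cam("wrist",o); pickle.dump(C,open("pics/w0.pkl","wb"))
print(o["tcp_pos"],o["finger_gap"])
for c in blobs(im,(12,75,140),(28,160,255),150):
    u=c.mean(0); r=[rect(ray(C,c,z)) for z in (.022,.135,.15,.165,.18)]
    print(u.round(0),[(k[0].round(3).tolist(),round(k[1]),round(k[2]),round(float(k[3]),1)) for k in r])
E
```

```text
t: 2.6
tcp_pos: [0.5575, -0.0476, 0.3598]
tool_rot: [[0.987, 0.159, -0.001], [0.159, -0.987, 0.001], [-0.0, -0.001, -1.0]]
contact_force: [-0.7, -0.1, -0.2]
finger_gap: 0.0516
grip_force: 0.0
[ 0.55746735 -0.04760106  0.35978937] 0.05161854521158168
[  4. 236.] [([0.358, 0.417], 107, 21, -5.9), ([0.422, 0.311], 82, 16, -5.9), ([0.43, 0.297], 78, 16, -5.9), ([0.439, 0.282], 75, 15, -5.9), ([0.447, 0.268], 72, 14, -5.9)]
[ 69. 172.] [([0.47, 0.318], 176, 23, 7.6), ([0.507, 0.235], 135, 18, 7.6), ([0.512, 0.224], 129, 17, 7.6), ([0.517, 0.213], 124, 16, 7.6), ([0.522, 0.202], 118, 16, 7.6)]
[113. 179.] [([0.468, 0.255], 230, 24, 5.0), ([0.505, 0.186], 176, 19, 5.0), ([0.511, 0.177], 168, 18, 5.0), ([0.516, 0.168], 161, 17, 5.0), ([0.521, 0.159], 154, 16, 5.0)]
[157. 167.] [([0.483, 0.19], 354, 27, 6.8), ([0.518, 0.137], 271, 21, 6.8), ([0.522, 0.13], 260, 20, 6.8), ([0.527, 0.123], 249, 19, 6.8), ([0.531, 0.116], 238, 18, 6.8)]
[380. 188.] [([0.517, -0.134], 156, 30, 11.2), ([0.544, -0.111], 119, 23, 11.2), ([0.547, -0.108], 114, 22, 11.2), ([0.55, -0.105], 109, 21, 11.2), ([0.554, -0.1
[... 211 characters left out ...]
9.] [([0.521, -0.26], 110, 29, 11.3), ([0.547, -0.207], 84, 22, 11.3), ([0.55, -0.2], 81, 21, 11.3), ([0.553, -0.193], 77, 21, 11.3), ([0.557, -0.186], 74, 20, 11.3)]
[469. 149.] [([0.598, -0.244], 40, 29, 10.6), ([0.605, -0.195], 31, 22, 10.6), ([0.606, -0.189], 29, 21, 10.6), ([0.607, -0.182], 28, 20, 10.6), ([0.608, -0.176], 27, 20, 10.6)]
[506. 195.] [([0.537, -0.32], 106, 29, 11.9), ([0.559, -0.253], 81, 22, 11.9), ([0.561, -0.244], 78, 21, 11.9), ([0.564, -0.235], 74, 21, 11.9), ([0.567, -0.226], 71, 20, 11.9)]
[512. 146.] [([0.612, -0.305], 34, 29, 10.2), ([0.616, -0.242], 26, 22, 10.2), ([0.617, -0.233], 25, 21, 10.2), ([0.617, -0.225], 24, 20, 10.2), ([0.618, -0.216], 23, 19, 10.2)]
```

View pics/w0.png

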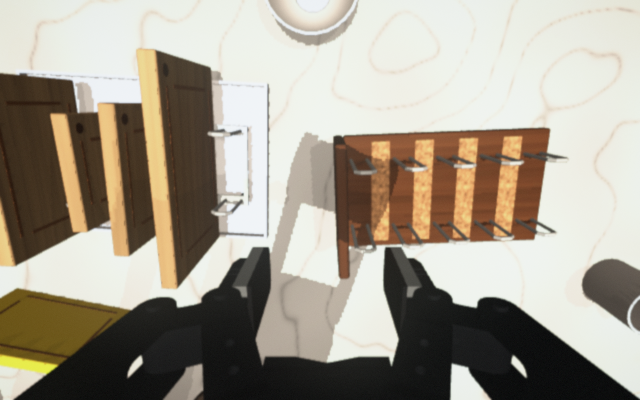

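The wrist view confirms the order: from the left the boards are medium (cut off), mini (69,172), small (113,179) and large (157,167). The storage rack spans (335–550, 130–275) with four cork strips. The wrist and top cameras disagree by about 5 mm, so I'll look again from directly above each rack.

```bash
python3 -m handwheel '[[0,1,0,0,0,-0.3,0.5],[0,1,0,0,0,0,0.5],[0,1,0,0,0,0,0.5],[0,1,0,0,0,0,0.5],[0,1,0,0,0,0,0.5],[0.3,1,0,0,0,0,0.5],[0,0,0,0,0,0,0.5],[0,0,0,0,0,0,0.5]]'
cat > slots.py <<'E'
from h import *
import sys
def slots(name):
    o=env.observe(); im=env.snapshot("wrist"); cv2.imwrite(f"pics/{name}.png",im[:,:,::-1]); C=cam("wrist",o)
    print(o["tcp_pos"],o["finger_gap"]); out=[]
    for c in blobs(im,(12,75,140),(28,160,255),150):
        u=c.mean(0)
        print(u.round(0),*[(z,k[0].round(4).tolist(),round(k[1]),round(k[2]),round(float(k[3]),1)) for z in (.022,.135,.15,.165,.18) for k in [rect(ray(C,c,z))]])
if __name__=="__main__": slots(sys.argv[1])
E
python3 slots.py w1
```

```text
t: 3.65
tcp_pos: [0.5976, -0.2251, 0.3601]
tool_rot: [[0.982, 0.187, -0.001], [0.187, -0.982, 0.0], [-0.001, -0.001, -1.0]]
contact_force: [0.1, 0.4, 0.3]
finger_gap: 0.0426
grip_force: 0.0
[ 0.59762725 -0.22509863  0.36005438] 0.04263478627973905
[255. 190.] (0.022, [0.5281, -0.131], 128, 28, 11.0) (0.135, [0.5611, -0.15], 98, 21, 11.0) (0.15, [0.5655, -0.1525], 94, 20, 11.0) (0.165, [0.5699, -0.155], 90, 20, 11.0) (0.18, [0.5743, -0.1576], 86, 19, 11.0)
[297. 161.] (0.022, [0.5817, -0.1831], 45, 26, 13.0) (0.135, [0.6021, -0.1899], 35, 20, 13.0) (0.15, [0.6048, -0.1908], 33, 19, 13.0) (0.165, [0.6076, -0.1917], 32, 18, 13.0) (0.18, [0.6103, -0.1926], 31, 18, 13.0)
[298. 211.] (0.022, [0.5064, -0.1992], 106, 28, 10.8) (0.135, [0.5445, -0.2022], 81, 21, 10.8) (0.15, [0.5496, -0.2026], 78, 21, 10.8) (0.165, [0.5546, -0.203], 74, 20, 10.8) (0.18, [0.5597, -0.2034], 71, 19, 10.8)
[339. 211.] (0.022, [0.5194, -0.259], 106, 25, 11.0) (0.135, [0.5545, -0.2479], 81, 19, 11.0) (0.15, [0.5591, -0.2465], 78, 18, 11.0) (0.165, [0.5638, -0.245], 74, 17, 11.0) (0.18, [0.5684, -0.2435], 71, 16, 11.0)
[341. 161.] (0.022, [0.592, -0.2456], 45, 23, 11.8) (0.135, [0.61, -0.2377], 35, 18, 11.8) (0.15, [0.6124, -0.2366], 33, 17, 11.8) (0.165, [0.6148, -0.2356], 32, 16, 11.8) (0.18, [0.6172, -0.2345], 30, 16, 11.8)
[381. 209.] (0.022, [0.5313, -0.3211], 106, 27, 11.4) (0.135, [0.5635, -0.2954], 81, 20, 11.4) (0.15, [0.5678, -0.292], 78, 20, 11.4) (0.165, [0.5721, -0.2886], 74, 19, 11.4) (0.18, [0.5764, -0.2852], 71, 18, 11.4)
[384. 160.] (0.022, [0.605, -0.3057], 48, 28, 10.5) (0.135, [0.6199, -0.2836], 37, 21, 10.5) (0.15, [0.6219, -0.2807], 35, 21, 10.5) (0.165, [0.6239, -0.2778], 34, 20, 10.5) (0.18, [0.6258, -0.2749], 32, 19, 10.5)
```

View pics/w1.png

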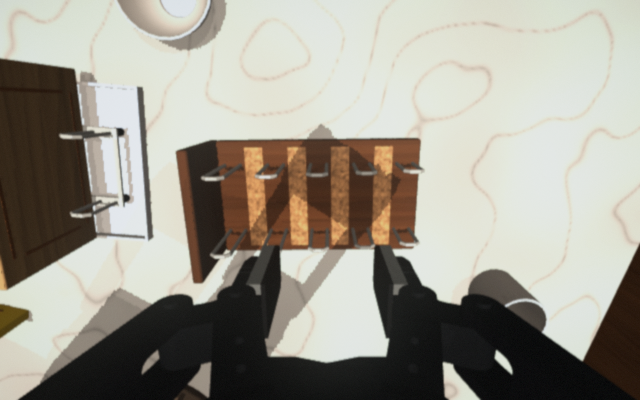

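The storage rack is unobstructed: strips at columns ~254, 297, 340 and 383, rows 147–245, crossed by the arm's shadow. I'll merge the split pieces per strip.

```bash
python3 - <<'E'
from h import *
im=cv2.imread("pics/w1.png")[:,:,::-1].copy(); o=env.observe(); C=cam("wrist",o)
bl=blobs(im,(12,75,140),(28,160,255),60); cs=[]
for g in (254,297,340,383):
    P=np.vstack([c for c in bl if abs(c[:,0].mean()-g)<12]); r=rect(ray(C,P,.022)); cs.append(r[0]); print(r[0].round(4),r[1:])
cs=np.array(cs); d=np.diff(cs[1:],axis=0).mean(0); print(d,np.degrees(np.arctan2(d[0],-d[1])),np.linalg.norm(d))
E
```

```text
[ 0.5177 -0.1328] (149.33773803710938, 27.876283645629883, np.float32(11.053604))
[ 0.5293 -0.194 ] (152.5720977783203, 28.259212493896484, np.float32(11.443649))
[ 0.541  -0.2547] (149.22946166992188, 24.650562286376953, np.float32(10.867348))
[ 0.5541 -0.3157] (152.22705078125, 28.172609329223633, np.float32(11.309372))
[ 0.01241205 -0.0608643 ] 11.52627165602569 0.062117005685628536
```

```bash
python3 -c "
from h import *
go((.55,.118),.34,6.7)"
```

```text
turn units [-0.    0.    0.68] then shift units [ -0.25 -11.53   0.68] now yaw 10.79 t 3.7
```

```bash
python3 -m handwheel '[[0,-0.5,0,0,0,0.34,0.5],[0,-1,0,0,0,0.34,0.5],[0,-1,0,0,0,0,0.5],[0,-1,0,0,0,0,0.5],[0,-1,0,0,0,0,0.5],[0,-1,0,0,0,0,0.5],[0,-1,0,0,0,0,0.5],[0,-1,0,0,0,0,0.5],[0,-1,0,0,0,0,0.5],[0,-1,0,0,0,0,0.5],[0,-1,0,0,0,0,0.5],[0,-0.8,0,0,0,0,0.5],[0,-0.2,0,0,0,0,0.5],[0,0,0,0,0,0,0.5],[0,0,0,0,0,0,0.5]]'
python3 slots.py w2
```

```text
t: 5.58
tcp_pos: [0.5558, 0.1167, 0.3604]
tool_rot: [[0.993, 0.117, 0.0], [0.117, -0.993, -0.0], [0.0, 0.0, -1.0]]
contact_force: [0.6, -0.4, -0.4]
finger_gap: 0.0428
grip_force: 0.0
[0.55582925 0.11671896 0.36036546] 0.04283219814992471
[149. 198.] (0.022, [0.4519, 0.3703], 289, 24, 6.4) (0.135, [0.4931, 0.3127], 221, 19, 6.4) (0.15, [0.4986, 0.3051], 212, 18, 6.4) (0.165, [0.5041, 0.2974], 203, 17, 6.4) (0.18, [0.5095, 0.2898], 194, 16, 6.4)
[218. 198.] (0.022, [0.4713, 0.269], 173, 23, 7.5) (0.135, [0.5079, 0.2352], 133, 17, 7.5) (0.15, [0.5128, 0.2307], 127, 17, 7.5) (0.165, [0.5176, 0.2263], 122, 16, 7.5) (0.18, [0.5225, 0.2218], 116, 15, 7.5)
[266. 189.] (0.022, [0.4921, 0.1986], 182, 24, 4.9) (0.135, [0.5239, 0.1814], 139, 18, 4.9) (0.15, [0.5281, 0.1791], 134, 17, 4.9) (0.165, [0.5323, 0.1768], 128, 17, 4.9) (0.18, [0.5365, 0.1745], 122, 16, 4.9)
[325. 193.] (0.022, [0.4836, 0.1111], 354, 26, 6.8) (0.135, [0.5174, 0.1144], 271, 20, 6.8) (0.15, [0.5219, 0.1148], 260, 19, 6.8) (0.165, [0.5263, 0.1152], 249, 18, 6.8) (0.18, [0.5308, 0.1157], 238, 18, 6.8)
[492. 215.] (0.022, [0.
[... 981 characters left out ...]
2, -0.1446], 71, 20, 11.5) (0.18, [0.5594, -0.1326], 68, 19, 11.5)
[581. 154.] (0.022, [0.6001, -0.2438], 33, 28, 9.4) (0.135, [0.6065, -0.1572], 25, 21, 9.4) (0.15, [0.6073, -0.1457], 24, 20, 9.4) (0.165, [0.6082, -0.1342], 23, 19, 9.4) (0.18, [0.609, -0.1227], 22, 19, 9.4)
[617. 198.] (0.022, [0.5411, -0.3188], 100, 28, 11.9) (0.135, [0.5614, -0.2146], 76, 21, 11.9) (0.15, [0.564, -0.2008], 73, 21, 11.9) (0.165, [0.5667, -0.1869], 70, 20, 11.9) (0.18, [0.5694, -0.1731], 67, 19, 11.9)
[625. 150.] (0.022, [0.6128, -0.3046], 32, 28, 9.8) (0.135, [0.6162, -0.2037], 24, 21, 9.8) (0.15, [0.6166, -0.1903], 23, 20, 9.8) (0.165, [0.6171, -0.1769], 22, 20, 9.8) (0.18, [0.6176, -0.1635], 21, 19, 9.8)
```

View pics/w2.png

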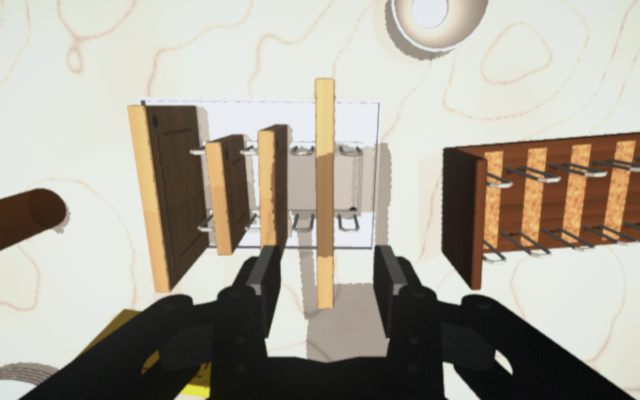

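View w2: the large board's top edge runs from (325,80) to (326,308), centred between the fingers, and the neighbours stand at columns 145, 220 and 265. Descend and grip.

```bash
python3 -m handwheel '[[-0.43,0,0.6,0,0,0,0.5],[-0.4,0,1,0,0,0,0.5],[0,0,1,0,0,0,0.5],[0,0,1,0,0,0,0.5],[0,0,1,0,0,0,0.5],[0,0,1,0,0,0,0.5],[0,0,1,0,0,0,0.5],[0,0,0.7,0,0,0,0.5],[0,0,0,0,0,0,0.5],[0,0,0,0,0,0,0],[0,0,0,0,0,0,0],[0,0,0,0,0,0,0],[0,0,0,0,0,0,0],[0,0,0,0,0,0,0],[0,0,0,0,0,0,0]]'
```

```text
t: 7.5
tcp_pos: [0.5319, 0.1145, 0.1424]
tool_rot: [[0.993, 0.117, 0.002], [0.117, -0.993, 0.0], [0.002, 0.0, -1.0]]
contact_force: [-0.5, -0.7, 7.7]
finger_gap: 0.0173
grip_force: 60.0
```

```bash
python3 -m handwheel '[[0,0,-0.3,0,0,0,0],[0,0,-0.7,0,0,0,0],[0,0,-1,0,0,0,0],[0,0,-1,0,0,0,0],[0,0,-1,0,0,0,0],[0,0,0,0,0,0,0]]'
python3 -c "
from h import *
go((.5183,-.133),.26,11.2)"
```

```text
t: 8.25
tcp_pos: [0.5322, 0.1147, 0.2637]
tool_rot: [[0.993, 0.117, 0.004], [0.117, -0.993, 0.001], [0.004, -0.0, -1.0]]
contact_force: [-0.5, -0.2, -3.0]
finger_gap: 0.0173
grip_force: 58.9
turn units [-0.   -0.04 -0.74] then shift units [-2.06  8.01  0.12] now yaw 6.73 t 8.2
```

```bash
python3 -m handwheel '[[0,0.4,0,0,0,-0.24,0],[-0.06,1,0,0,0,-0.25,0],[-0.3,1,0,0,0,-0.25,0],[-0.3,1,0,0,0,0,0],[-0.3,1,0,0,0,0,0],[-0.3,1,0,0,0,0,0],[-0.3,1,0,0,0,0,0],[-0.3,1,0,0,0,0,0],[-0.2,0.6,0,0,0,0,0],[0,0,0,0,0,0,0],[0,0,0,0,0,0,0],[0,0,0,0,0,0,0]]'
python3 -c "
from h import *
go((.5183,-.133),.1344,11.2)
im=env.snapshot('wrist'); cv2.imwrite('pics/w3.png',im[:,:,::-1])"
```

```text
t: 9.75
tcp_pos: [0.5138, -0.1324, 0.2612]
tool_rot: [[0.981, 0.195, -0.0], [0.195, -0.981, 0.0], [-0.0, -0.0, -1.0]]
contact_force: [-0.1, 0.9, -3.1]
finger_gap: 0.0173
grip_force: 59.4
turn units [-0.  0.  0.] then shift units [0.14 0.05 4.23] now yaw 11.22 t 9.8
```

View pics/w3.png

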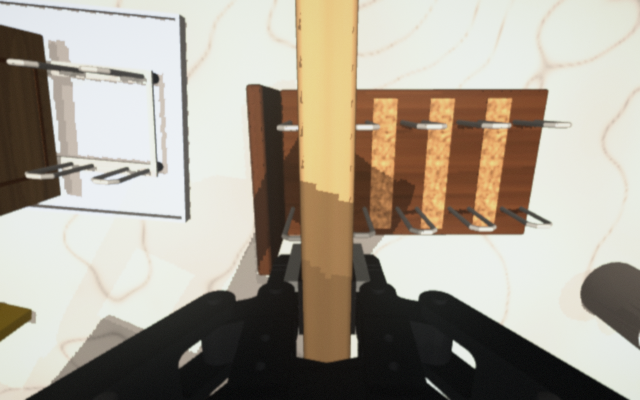

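View w3: the large board (columns 301–357) hangs above slot 1, with strips 2–4 visible at columns ~384, 438 and 494. One more check of slot 1's position from this pose.

```bash
python3 - <<'E'
from h import *
im=cv2.imread("pics/w3.png")[:,:,::-1].copy(); o=env.observe(); C=cam("wrist",o)
bl=blobs(im,(12,75,140),(28,160,255),40)
u=np.array([np.sin(np.radians(11.2)),-np.cos(np.radians(11.2))])
for k,g in ((1,384),(2,438),(3,494)):
    P=np.vstack([c for c in bl if abs(c[:,0].mean()-g)<14]); r=rect(ray(C,P,.022)); print((r[0]-k*.062*u).round(4),r[1:])
E
```

```text
[ 0.5181 -0.1349] (151.55458068847656, 33.94512939453125, np.float32(11.2346115))
[ 0.5165 -0.1336] (154.1615447998047, 29.622373580932617, np.float32(11.347031))
[ 0.5211 -0.1332] (145.16139221191406, 28.20016098022461, np.float32(11.385986))
```

```bash
python3 -m handwheel '[[0.15,0.06,0.4,0,0,0,0],[0,0,0.8,0,0,0,0],[0,0,0.8,0,0,0,0],[0,0,0.7,0,0,0,0],[0,0,0.6,0,0,0,0],[0,0,0.4,0,0,0,0],[0,0,0.2,0,0,0,0],[0,0,0.1,0,0,0,0],[0,0,0,0,0,0,0],[0,0,0,0,0,0,0]]'
```

```text
t: 11.05
tcp_pos: [0.5188, -0.1342, 0.1417]
tool_rot: [[0.981, 0.194, 0.001], [0.194, -0.981, -0.0], [0.001, 0.0, -1.0]]
contact_force: [-0.1, 0.4, -4.2]
finger_gap: 0.0171
grip_force: 59.2
```

```bash
python3 -m handwheel '[[0,0,0.1,0,0,0,0],[0,0,0.07,0,0,0,0],[0,0,0.05,0,0,0,0],[0,0,0.02,0,0,0,0],[0,0,0,0,0,0,0],[0,0,0,0,0,0,0]]'
```

```text
t: 11.8
tcp_pos: [0.5184, -0.1342, 0.1344]
tool_rot: [[0.981, 0.194, -0.0], [0.194, -0.981, -0.0], [-0.0, 0.0, -1.0]]
contact_force: [-3.7, 0.0, 6.0]
finger_gap: 0.0174
grip_force: 60.8
```

```bash
python3 -m handwheel '[[0,0,0,0,0,0,0.3],[0,0,0,0,0,0,0.5],[0,0,0,0,0,0,0.5],[0,0,0,0,0,0,0.5],[0,0,-0.4,0,0,0,0.5],[0,0,-1,0,0,0,0.5],[0,0,-1,0,0,0,0.5],[0,0,-1,0,0,0,0.5],[0,0,-1,0,0,0,0.5],[0,0,-1,0,0,0,0.5],[0,0,-1,0,0,0,0.5],[0,0,0,0,0,0,0.5]]'
python3 - <<'E'
from h import *
o=env.observe(); im=env.snapshot('wrist'); cv2.imwrite('pics/w4.png',im[:,:,::-1]); C=cam("wrist",o)
for c in blobs(im,(12,75,140),(28,160,255),150):
    if abs(c[:,0].mean()-325)<50:
        r=rect(ray(C,c,.172)); print(c.mean(0),r)
go((.504,.2974),.33,6.4)
E
```

```text
t: 13.3
tcp_pos: [0.5195, -0.1344, 0.3291]
tool_rot: [[0.981, 0.194, 0.004], [0.194, -0.981, -0.001], [0.004, 0.002, -1.0]]
contact_force: [-0.3, -0.3, -1.2]
finger_gap: 0.0427
grip_force: 0.0
[324.36414048 174.17190388] (array([ 0.51715564, -0.13388454]), 238.55914306640625, 19.672229766845703, np.float32(11.430428))
[372.19924812 153.        ] (array([ 0.55677399, -0.16824541]), 85.60260009765625, 19.014278411865234, np.float32(11.1809845))
turn units [ 0.01 -0.02  0.79] then shift units [  1.11 -14.35  -0.08] now yaw 11.17 t 13.3
```

View pics/w4.png

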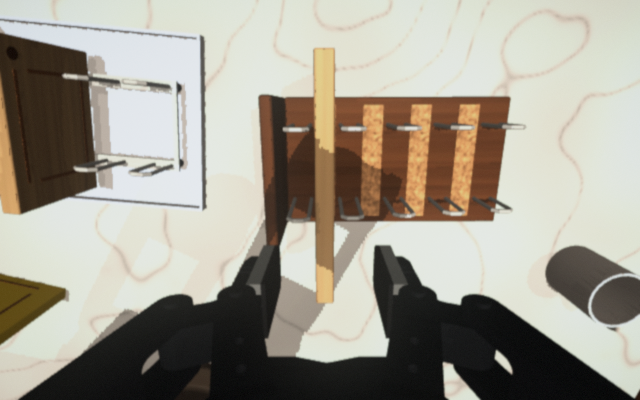

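View w4: the large board stands upright in slot 1 (column 324), within 1 mm of the slot centre. Next is the medium board.

```bash
python3 -m handwheel '[[0,-0.4,0,0,0,0.26,0.5],[0.11,-1,0,0,0,0.26,0.5],[0.2,-1,0,0,0,0.26,0.5],[0.2,-1,0,0,0,0,0.5],[0.2,-1,0,0,0,0,0.5],[0.2,-1,0,0,0,0,0.5],[0.2,-1,0,0,0,0,0.5],[0,-1,0,0,0,0,0.5],[0,-1,0,0,0,0,0.5],[0,-1,0,0,0,0,0.5],[0,-1,0,0,0,0,0.5],[0,-1,0,0,0,0,0.5],[0,-1,0,0,0,0,0.5],[0,-1,0,0,0,0,0.5],[0,-0.7,0,0,0,0,0.5],[0,-0.3,0,0,0,0,0.5],[0,0,0,0,0,0,0.5],[0,0,0,0,0,0,0.5]]'
cat > look.py <<'E'
from h import *
import sys
name,z,hint=sys.argv[1],float(sys.argv[2]),None
o=env.observe(); im=env.snapshot('wrist'); cv2.imwrite(f'pics/{name}.png',im[:,:,::-1]); C=cam("wrist",o)
for c in blobs(im,(12,75,140),(28,160,255),150):
    if abs(c[:,0].mean()-325)<150:
        r=rect(ray(C,c,z)); print(c.mean(0).round(),c[:,1].min(),c[:,1].max(),r[0].round(4),[round(float(k),1) for k in r[1:]])
a=[float(v) for v in sys.argv[3:]]
if a: go(a[:2],a[2],a[3])
E
python3 look.py w5 .165 .504 .2974 .124 6.4
```

```text
t: 15.6
tcp_pos: [0.4994, 0.298, 0.3261]
tool_rot: [[0.994, 0.113, -0.0], [0.113, -0.994, -0.0], [-0.0, 0.0, -1.0]]
contact_force: [-0.0, 0.0, -0.1]
finger_gap: 0.0426
grip_force: 0.0
[328. 171.] 63.0 279.0 [0.5034 0.2979] [202.8, 17.1, 6.1]
[391. 124.] 109.0 141.0 [0.5595 0.248 ] [28.2, 15.0, 9.1]
[451. 177.] 94.0 262.0 [0.5133 0.1839] [159.3, 16.2, 4.9]
turn units [0.   0.   0.01] then shift units [0.15 0.04 6.74] now yaw 6.45 t 15.7
```

```bash
python3 -m handwheel '[[0.13,0,0.4,0,0,0,0.5],[0,0,1,0,0,0,0.5],[0,0,1,0,0,0,0.5],[0,0,1,0,0,0,0.5],[0,0,1,0,0,0,0.5],[0,0,1,0,0,0,0.5],[0,0,0.9,0,0,0,0.5],[0,0,0.44,0,0,0,0.5],[0,0,0,0,0,0,0.5],[0,0,0,0,0,0,0],[0,0,0,0,0,0,0],[0,0,0,0,0,0,0],[0,0,0,0,0,0,0],[0,0,0,0,0,0,0]]'
```

```text
t: 17.4
tcp_pos: [0.5039, 0.2994, 0.1249]
tool_rot: [[0.994, 0.113, 0.002], [0.113, -0.994, 0.001], [0.002, -0.001, -1.0]]
contact_force: [0.4, -1.7, 6.7]
finger_gap: 0.0175
grip_force: 59.5
```

```bash
python3 -m handwheel '[[0,0,-0.3,0,0,0,0],[0,0,-0.7,0,0,0,0],[0,0,-1,0,0,0,0],[0,0,-1,0,0,0,0],[0,0,-1,0,0,0,0],[0,0,-1,0,0,0,0],[0,0,-0.8,0,0,0,0],[0,0,0,0,0,0,0]]'
python3 -c "
from h import *
go((.530,-.194),.297,11.2)"
```

```text
t: 18.4
tcp_pos: [0.5038, 0.2996, 0.2998]
tool_rot: [[0.994, 0.113, 0.003], [0.113, -0.994, 0.002], [0.003, -0.001, -1.0]]
contact_force: [-0.3, 0.2, -3.9]
finger_gap: 0.0173
grip_force: 58.8
turn units [-0.01 -0.03 -0.78] then shift units [-2.34 16.31  0.09] now yaw 6.49 t 18.4
```

```bash
python3 -m handwheel '[[0,0.4,0,0,0,-0.26,0],[0,0.9,0,0,0,-0.26,0],[0,1,0,0,0,-0.26,0],[-0.2,1,0,0,0,0,0],[-0.2,1,0,0,0,0,0],[-0.2,1,0,0,0,0,0],[-0.2,1,0,0,0,0,0],[-0.2,1,0,0,0,0,0],[-0.2,1,0,0,0,0,0],[-0.2,1,0,0,0,0,0],[-0.2,1,0,0,0,0,0],[-0.2,1,0,0,0,0,0],[-0.2,1,0,0,0,0,0],[-0.2,1,0,0,0,0,0],[-0.1,1,0,0,0,0,0],[0,1,0,0,0,0,0],[0,0.7,0,0,0,0,0],[0,0.3,0,0,0,0,0],[0,0,0,0,0,0,0],[0,0,0,0,0,0,0]]'
python3 -c "
from h import *
go((.530,-.194),.1169,11.2)"
```

```text
t: 20.9
tcp_pos: [0.5268, -0.1936, 0.2978]
tool_rot: [[0.981, 0.194, -0.0], [0.194, -0.981, 0.0], [-0.0, -0.0, -1.0]]
contact_force: [1.0, -1.1, -4.1]
finger_gap: 0.0172
grip_force: 59.1
turn units [-0.  0. -0.] then shift units [0.1  0.03 6.03] now yaw 11.20 t 20.9
```

```bash
python3 -m handwheel '[[0.1,0,0.4,0,0,0,0],[0,0,0.9,0,0,0,0],[0,0,1,0,0,0,0],[0,0,1,0,0,0,0],[0,0,0.9,0,0,0,0],[0,0,0.7,0,0,0,0],[0,0,0.5,0,0,0,0],[0,0,0.25,0,0,0,0],[0,0,0.1,0,0,0,0],[0,0,0.1,0,0,0,0],[0,0,0.05,0,0,0,0],[0,0,0.05,0,0,0,0],[0,0,0,0,0,0,0],[0,0,0,0,0,0,0]]'
```

```text
t: 22.65
tcp_pos: [0.53, -0.1939, 0.1195]
tool_rot: [[0.981, 0.194, 0.0], [0.194, -0.981, -0.0], [0.0, 0.0, -1.0]]
contact_force: [0.4, -0.4, -3.5]
finger_gap: 0.0175
grip_force: 58.8
```

```bash
python3 -m handwheel '[[0,0,0.04,0,0,0,0],[0,0,0.04,0,0,0,0],[0,0,0.02,0,0,0,0],[0,0,0,0,0,0,0],[0,0,0,0,0,0,0]]'
```

```text
t: 23.28
tcp_pos: [0.5298, -0.194, 0.1169]
tool_rot: [[0.981, 0.194, 0.0], [0.194, -0.981, -0.0], [0.0, 0.0, -1.0]]
contact_force: [-5.0, -0.6, 8.9]
finger_gap: 0.0178
grip_force: 60.8
```

```bash
python3 -m handwheel '[[0,0,0,0,0,0,0.3],[0,0,0,0,0,0,0.5],[0,0,0,0,0,0,0.5],[0,0,0,0,0,0,0.5],[0,0,-0.4,0,0,0,0.5],[0,0,-1,0,0,0,0.5],[0,0,-1,0,0,0,0.5],[0,0,-1,0,0,0,0.5],[0,0,-1,0,0,0,0.5],[0,0,-1,0,0,0,0.5],[0,0,-1,0,0,0,0.5],[0,0,-0.5,0,0,0,0.5],[0,0,0,0,0,0,0.5]]'
python3 look.py w6 .157 .507 .178 .32 5.2
```

```text
t: 24.9
tcp_pos: [0.5302, -0.194, 0.3243]
tool_rot: [[0.981, 0.194, 0.002], [0.194, -0.981, -0.001], [0.001, 0.001, -1.0]]
contact_force: [0.8, 0.4, -1.1]
finger_gap: 0.0426
grip_force: 0.0
[255. 148.] 45.0 255.0 [ 0.5405 -0.1252] [194.0, 19.1, 11.2]
[326. 175.] 70.0 281.0 [ 0.5292 -0.1946] [203.5, 18.9, 11.4]
[373. 160.] 102.0 215.0 [ 0.5597 -0.2327] [105.4, 20.5, 11.3]
[421. 156.] 102.0 216.0 [ 0.5676 -0.275 ] [106.5, 20.3, 11.6]
turn units [-0.    0.    0.99] then shift units [  0.37 -12.41   0.1 ] now yaw 11.17 t 24.9
```

View pics/w6.png

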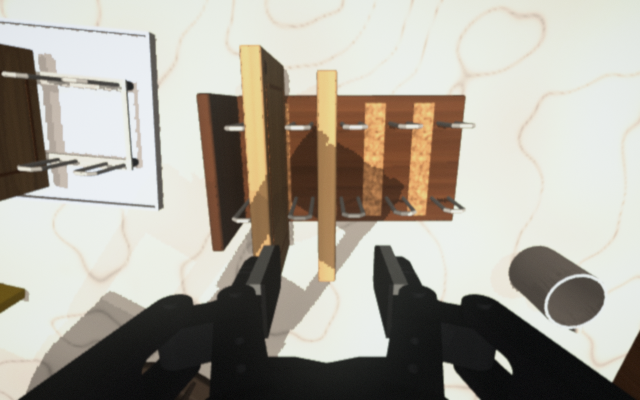

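View w6: the medium board stands in slot 2 (column 326) at (0.5292, −0.1946), the slot centre, and the large one is still in slot 1. Next is the small board.

```bash
python3 -m handwheel '[[0,-0.4,0,0,0,0.33,0.5],[0,-1,0,0,0,0.33,0.5],[0,-1,0,0,0,0.33,0.5],[0,-1,0,0,0,0,0.5],[0.1,-1,0,0,0,0,0.5],[0.1,-1,0,0,0,0,0.5],[0.1,-1,0,0,0,0,0.5],[0.1,-1,0,0,0,0,0.5],[0,-1,0,0,0,0,0.5],[0,-1,0,0,0,0,0.5],[0,-1,0,0,0,0,0.5],[0,-1,0,0,0,0,0.5],[0,-0.7,0,0,0,0,0.5],[0,-0.3,0,0,0,0,0.5],[0,0,0,0,0,0,0.5],[0,0,0,0,0,0,0.5]]'
python3 look.py w7 .15 .509 .178 .11 5.0
```

```text
t: 26.95
tcp_pos: [0.5036, 0.1764, 0.3231]
tool_rot: [[0.996, 0.091, -0.001], [0.091, -0.996, -0.0], [-0.001, 0.0, -1.0]]
contact_force: [0.5, 0.3, -0.7]
finger_gap: 0.0428
grip_force: 0.0
[265. 165.] 100.0 232.0 [0.5104 0.2328] [126.9, 16.1, 7.6]
[326. 119.] 83.0 157.0 [0.5603 0.182 ] [66.0, 16.9, 4.8]
turn units [0.   0.   0.03] then shift units [ 0.18 -0.04  7.11] now yaw 5.19 t 27.0
```

```bash
python3 -m handwheel '[[0.21,-0.04,0.4,0,0,0,0.5],[0,0,1,0,0,0,0.5],[0,0,1,0,0,0,0.5],[0,0,1,0,0,0,0.5],[0,0,1,0,0,0,0.5],[0,0,1,0,0,0,0.5],[0,0,1,0,0,0,0.5],[0,0,0.7,0,0,0,0.5],[0,0,0,0,0,0,0.5],[0,0,0,0,0,0,0],[0,0,0,0,0,0,0],[0,0,0,0,0,0,0],[0,0,0,0,0,0,0],[0,0,0,0,0,0,0]]'
```

```text
t: 28.75
tcp_pos: [0.5104, 0.179, 0.1111]
tool_rot: [[0.996, 0.091, 0.001], [0.091, -0.996, 0.0], [0.001, -0.0, -1.0]]
contact_force: [0.1, -0.7, 7.0]
finger_gap: 0.0177
grip_force: 59.4
```

```bash
python3 -m handwheel '[[0,0,-0.3,0,0,0,0],[0,0,-0.7,0,0,0,0],[0,0,-1,0,0,0,0],[0,0,-1,0,0,0,0],[0,0,-1,0,0,0,0],[0,0,-1,0,0,0,0],[0,0,-0.8,0,0,0,0],[0,0,0,0,0,0,0]]'
python3 -c "
from h import *
go((.542,-.2547),.283,11.2)"
```

```text
t: 29.75
tcp_pos: [0.5106, 0.1792, 0.2863]
tool_rot: [[0.996, 0.091, 0.003], [0.091, -0.996, 0.001], [0.003, -0.001, -1.0]]
contact_force: [0.9, 0.6, -1.8]
finger_gap: 0.0174
grip_force: 58.6
turn units [-0.   -0.03 -0.99] then shift units [-1.78 14.39  0.11] now yaw 5.23 t 29.8
```

```bash
python3 -m handwheel '[[0,0.4,0,0,0,-0.33,0],[0,0.9,0,0,0,-0.33,0],[0,1,0,0,0,-0.33,0],[-0.2,1,0,0,0,0,0],[-0.2,1,0,0,0,0,0],[-0.2,1,0,0,0,0,0],[-0.2,1,0,0,0,0,0],[-0.2,1,0,0,0,0,0],[-0.2,1,0,0,0,0,0],[-0.2,1,0,0,0,0,0],[-0.2,1,0,0,0,0,0],[-0.1,1,0,0,0,0,0],[0,1,0,0,0,0,0],[0,1,0,0,0,0,0],[0,0.7,0,0,0,0,0],[0,0.4,0,0,0,0,0],[0,0,0,0,0,0,0],[0,0,0,0,0,0,0]]'
python3 -c "
from h import *
go((.542,-.2547),.1031,11.2)"
```

```text
t: 32.0
tcp_pos: [0.5392, -0.2546, 0.2843]
tool_rot: [[0.981, 0.194, -0.0], [0.194, -0.981, 0.0], [-0.0, -0.001, -1.0]]
contact_force: [0.4, -1.0, -1.8]
finger_gap: 0.0172
grip_force: 58.6
turn units [-0.  0. -0.] then shift units [0.09 0.02 6.04] now yaw 11.19 t 32.0
```

```bash
python3 -m handwheel '[[0.09,0,0.4,0,0,0,0],[0,0,0.9,0,0,0,0],[0,0,1,0,0,0,0],[0,0,1,0,0,0,0],[0,0,0.9,0,0,0,0],[0,0,0.7,0,0,0,0],[0,0,0.5,0,0,0,0],[0,0,0.25,0,0,0,0],[0,0,0.1,0,0,0,0],[0,0,0.1,0,0,0,0],[0,0,0.05,0,0,0,0],[0,0,0.05,0,0,0,0],[0,0,0.05,0,0,0,0],[0,0,0.03,0,0,0,0],[0,0,0,0,0,0,0],[0,0,0,0,0,0,0]]'
```

```text
t: 34.0
tcp_pos: [0.5421, -0.255, 0.1035]
tool_rot: [[0.981, 0.194, 0.0], [0.194, -0.981, -0.0], [0.0, 0.0, -1.0]]
contact_force: [-1.2, -0.8, -2.8]
finger_gap: 0.0172
grip_force: 58.8
```

```bash
python3 -m handwheel '[[0,0,0.02,0,0,0,0],[0,0,0.02,0,0,0,0],[0,0,0.02,0,0,0,0],[0,0,0,0,0,0,0],[0,0,0,0,0,0,0]]'
```

```text
t: 34.62
tcp_pos: [0.5421, -0.2552, 0.1031]
tool_rot: [[0.981, 0.194, 0.001], [0.194, -0.981, -0.001], [0.001, 0.001, -1.0]]
contact_force: [-8.2, 0.6, 22.5]
finger_gap: 0.0172
grip_force: 62.2
```

```bash
python3 -m handwheel '[[0,0,-0.04,0,0,0,0],[0,0,0,0,0,0,0.3],[0,0,0,0,0,0,0.5],[0,0,0,0,0,0,0.5],[0,0,0,0,0,0,0.5],[0,0,-0.4,0,0,0,0.5],[0,0,-1,0,0,0,0.5],[0,0,-1,0,0,0,0.5],[0,0,-1,0,0,0,0.5],[0,0,-1,0,0,0,0.5],[0,0,-1,0,0,0,0.5],[0,0,-1,0,0,0,0.5],[0,0,-1,0,0,0,0.5],[0,0,0,0,0,0,0.5]]'
python3 look.py w8 .142 .508 .2352 .32 7.5
```

```text
t: 36.38
tcp_pos: [0.5429, -0.2554, 0.3281]
tool_rot: [[0.981, 0.194, 0.004], [0.194, -0.981, -0.002], [0.004, 0.003, -1.0]]
contact_force: [1.3, -0.2, 0.1]
finger_gap: 0.0426
grip_force: 0.0
[189. 173.] 47.0 302.0 [ 0.5083 -0.1232] [260.9, 19.6, 11.2]
[261. 161.] 72.0 254.0 [ 0.5405 -0.1907] [181.8, 19.3, 11.0]
[326. 174.] 93.0 258.0 [ 0.5417 -0.2562] [168.2, 23.6, 11.2]
[372. 161.] 102.0 215.0 [ 0.57   -0.2953] [111.8, 22.5, 10.3]
turn units [ 0.01 -0.02  0.61] then shift units [  1.   -16.35   0.21] now yaw 11.17 t 36.4
```

View pics/w8.png

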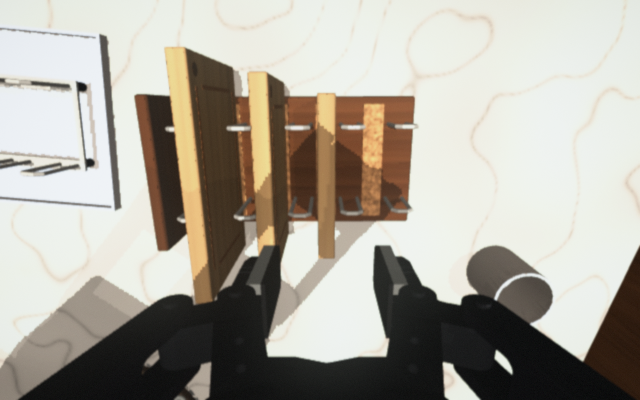

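View w8: the small board stands in slot 3 (column 326) at (0.5417, −0.2562), and three boards are now upright in order. The mini board is last.

```bash
python3 -m handwheel '[[0,-0.4,0,0,0,0.3,0.5],[0,-1,0,0,0,0.31,0.5],[0.1,-1,0,0,0,0,0.5],[0.1,-1,0,0,0,0,0.5],[0.1,-1,0,0,0,0,0.5],[0.1,-1,0,0,0,0,0.5],[0.1,-1,0,0,0,0,0.5],[0.1,-1,0,0,0,0,0.5],[0.1,-1,0,0,0,0,0.5],[0.1,-1,0,0,0,0,0.5],[0.1,-1,0,0,0,0,0.5],[0.1,-1,0,0,0,0,0.5],[0.1,-1,0,0,0,0,0.5],[0,-1,0,0,0,0,0.5],[0,-1,0,0,0,0,0.5],[0,-1,0,0,0,0,0.5],[0,-0.7,0,0,0,0,0.5],[0,-0.3,0,0,0,0,0.5],[0,0,0,0,0,0,0.5],[0,0,0,0,0,0,0.5]]'
python3 look.py w9 .135 .508 .2355 .095 7.5
```

```text
t: 38.92
tcp_pos: [0.5088, 0.2362, 0.3248]
tool_rot: [[0.991, 0.13, -0.0], [0.13, -0.991, -0.0], [-0.0, 0.0, -1.0]]
contact_force: [0.3, -0.8, -0.6]
finger_gap: 0.0428
grip_force: 0.0
[327. 132.] 112.0 154.0 [0.5532 0.2411] [40.3, 16.5, 7.1]
turn units [ 0.    0.   -0.01] then shift units [-0.03  0.02  7.66] now yaw 7.47 t 39.0
```

```bash
python3 -m handwheel '[[-0.03,0.02,0.4,0,0,0,0.5],[0,0,1,0,0,0,0.5],[0,0,1,0,0,0,0.5],[0,0,1,0,0,0,0.5],[0,0,1,0,0,0,0.5],[0,0,1,0,0,0,0.5],[0,0,1,0,0,0,0.5],[0,0,0.8,0,0,0,0.5],[0,0,0.4,0,0,0,0.5],[0,0,0,0,0,0,0.5],[0,0,0,0,0,0,0],[0,0,0,0,0,0,0],[0,0,0,0,0,0,0],[0,0,0,0,0,0,0],[0,0,0,0,0,0,0]]'
```

```text
t: 40.85
tcp_pos: [0.5085, 0.2364, 0.0978]
tool_rot: [[0.991, 0.131, 0.002], [0.131, -0.991, 0.001], [0.002, -0.0, -1.0]]
contact_force: [-0.2, -1.7, 8.1]
finger_gap: 0.0175
grip_force: 58.7
```

```bash
python3 -m handwheel '[[0,0,-0.3,0,0,0,0],[0,0,-0.7,0,0,0,0],[0,0,-1,0,0,0,0],[0,0,-1,0,0,0,0],[0,0,-1,0,0,0,0],[0,0,-1,0,0,0,0],[0,0,-0.8,0,0,0,0],[0,0,0,0,0,0,0]]'
python3 -c "
from h import *
go((.5542,-.3155),.27,11.2)"
```

```text
t: 41.85
tcp_pos: [0.5087, 0.2365, 0.273]
tool_rot: [[0.991, 0.131, 0.003], [0.131, -0.991, 0.001], [0.004, -0.001, -1.0]]
contact_force: [-0.3, -0.1, -1.9]
finger_gap: 0.0175
grip_force: 58.5
turn units [-0.01 -0.03 -0.61] then shift units [-2.09 18.35  0.1 ] now yaw 7.51 t 41.9
```

```bash
python3 -m handwheel '[[0,0.4,0,0,0,-0.2,0],[0,0.9,0,0,0,-0.2,0],[0,1,0,0,0,-0.21,0],[-0.2,1,0,0,0,0,0],[-0.2,1,0,0,0,0,0],[-0.2,1,0,0,0,0,0],[-0.2,1,0,0,0,0,0],[-0.2,1,0,0,0,0,0],[-0.2,1,0,0,0,0,0],[-0.2,1,0,0,0,0,0],[-0.2,1,0,0,0,0,0],[-0.2,1,0,0,0,0,0],[-0.2,1,0,0,0,0,0],[-0.1,1,0,0,0,0,0],[0,1,0,0,0,0,0],[0,1,0,0,0,0,0],[0,1,0,0,0,0,0],[0,1,0,0,0,0,0],[0,0.7,0,0,0,0,0],[0,0.4,0,0,0,0,0]]'
python3 -m handwheel '[[0,0,0,0,0,0,0],[0,0,0,0,0,0,0],[0,0,0,0,0,0,0]]'
python3 -c "
from h import *
go((.5542,-.3155),.0898,11.2)"
```

```text
t: 44.35
tcp_pos: [0.5503, -0.3186, 0.2702]
tool_rot: [[0.981, 0.193, -0.001], [0.193, -0.981, 0.001], [-0.001, -0.001, -1.0]]
contact_force: [0.6, -0.0, -1.9]
finger_gap: 0.017
grip_force: 58.6
t: 44.72
tcp_pos: [0.5505, -0.3173, 0.2711]
tool_rot: [[0.981, 0.194, 0.0], [0.194, -0.981, 0.0], [0.0, -0.0, -1.0]]
contact_force: [0.0, 0.2, -1.4]
finger_gap: 0.0176
grip_force: 58.6
turn units [-0. -0.  0.] then shift units [ 0.13 -0.03  6.04] now yaw 11.21 t 44.7
```

```bash
python3 -m handwheel '[[0.13,-0.03,0.4,0,0,0,0],[0,0,0.9,0,0,0,0],[0,0,1,0,0,0,0],[0,0,1,0,0,0,0],[0,0,0.9,0,0,0,0],[0,0,0.7,0,0,0,0],[0,0,0.5,0,0,0,0],[0,0,0.25,0,0,0,0],[0,0,0.1,0,0,0,0],[0,0,0.1,0,0,0,0],[0,0,0.05,0,0,0,0],[0,0,0.05,0,0,0,0],[0,0,0.05,0,0,0,0],[0,0,0.02,0,0,0,0],[0,0,0,0,0,0,0],[0,0,0,0,0,0,0]]'
```

```text
t: 46.72
tcp_pos: [0.5542, -0.3164, 0.0904]
tool_rot: [[0.981, 0.194, 0.0], [0.194, -0.981, -0.0], [0.0, 0.0, -1.0]]
contact_force: [0.6, 0.4, -1.5]
finger_gap: 0.0175
grip_force: 58.9
```

```bash
python3 -m handwheel '[[0,0,0.02,0,0,0,0],[0,0,0.01,0,0,0,0],[0,0,0,0,0,0,0],[0,0,0,0,0,0,0]]'
```

```text
t: 47.22
tcp_pos: [0.5542, -0.3165, 0.0899]
tool_rot: [[0.981, 0.194, 0.0], [0.194, -0.981, -0.0], [0.0, 0.0, -1.0]]
contact_force: [-2.7, 0.6, 4.9]
finger_gap: 0.0173
grip_force: 60.0
```

Floor contact. Release, retract and check.

```bash
python3 -m handwheel '[[0,0,0,0,0,0,0.3],[0,0,0,0,0,0,0.5],[0,0,0,0,0,0,0.5],[0,0,0,0,0,0,0.5],[0,0,-0.4,0,0,0,0.5],[0,0,-1,0,0,0,0.5],[0,0,-1,0,0,0,0.5],[0,0,-1,0,0,0,0.5],[0,0,-1,0,0,0,0.5],[0,0,-1,0,0,0,0.5],[0,0,-1,0,0,0,0.5],[0,0,-1,0,0,0,0.5],[0,0,-1,0,0,0,0.5],[0,0,0,0,0,0,0.5],[0,0,0,0,0,0,0.5]]'
python3 look.py w10 .127
python3 -c "
from h import *
a=env.snapshot('scene'); cv2.imwrite('pics/fin_s.png',a[:,:,::-1])
w=cv2.imread('pics/w10.png'); s=cv2.resize(cv2.imread('pics/fin_s.png')[70:300,120:500],(640,387))
cv2.imwrite('pics/fin.png',cv2.resize(np.vstack([w[:260],s[:340]]),None,fx=1,fy=1))"
```

```text
t: 49.1
tcp_pos: [0.5538, -0.3162, 0.3414]
tool_rot: [[0.981, 0.194, -0.0], [0.194, -0.981, 0.0], [-0.0, -0.0, -1.0]]
contact_force: [0.1, -0.4, 0.3]
finger_gap: 0.043
grip_force: 0.0
[201. 171.] 70.0 272.0 [ 0.5211 -0.1851] [222.7, 19.2, 11.1]
[266. 171.] 92.0 245.0 [ 0.5413 -0.2521] [167.4, 19.2, 11.3]
[327. 164.] 100.0 231.0 [ 0.5587 -0.3168] [142.5, 22.4, 13.0]
```

View pics/fin.png

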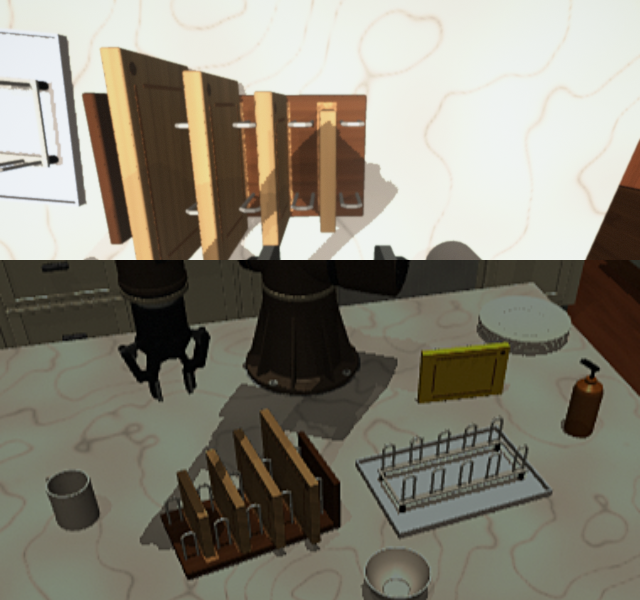

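```bash
python3 - <<'E'
from h import *
C=cam("wrist",env.observe()); n=ray(C,(328,231.5),.127)[0]; print(n, n+.0675*np.array([.981,.194]))
E
```

```text
[ 0.488306   -0.33048785] [ 0.5545235  -0.31739285]
```

The composite shows four boards upright in size order, with the largest beside the panel, the drying rack empty and the bowl, mug, soap and yellow board undisturbed. The mini board is within 2 mm of its slot centre.

```bash
python3 -c "
from plant import env
print(env.hand_in())"
```

```text
the job is handed in; nothing more can be done
None
```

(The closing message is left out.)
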